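# Shim the rocking gauge stand

## Task

The gauge stand on the bench rocks because one of its feet is too short. Push the wooden wedge along the bench, thin edge first, under that foot until it is snug and the stand no longer rocks but still stands level and where it was; then press down lightly on the nut above that foot to prove that it stays put, and let go. Only push and press: do not pick up or tip anything, and leave the other things alone.

Things in the scene. Friction and masses are not known exactly. Their poses are not given: they have to be found in the camera images.
- stand: Gauge stand, loose, 2 kg: aluminium base plate 150 (x) x 200 (y) x 12 mm, underside 34 mm up; dial gauge on a post, 250 mm high, near x 20, y -25 mm. Four domed feet (balls of radius 12 mm) at x +-55, y +-80 mm. The foot at x -55, y +80 is 8 mm short and hangs clear: pressed there with 4 N the stand rocks 5 degrees, let go it falls back level. Origin on the bench under the plate's centre, z up.
- foot (a point): Lowest point of the short foot, 8 mm above the bench while the stand is level. Pushed in, the wedge meets the foot when this point is over about x = +18 mm of the wedge; the push then rises from about 1 N to over 6 N within some mm. Pushing well beyond that jacks the stand up or shoves it along.
- corner (a point): Centre of the top of the steel nut (22 mm across, 6 mm high) on the plate straight above the short foot, 52 mm above the bench: the place to press.
- wedge: Loose wooden wedge flat on the bench, 120 g, 90 mm long (x), 60 mm wide (y). Thin edge (2.5 mm) at x = +45, starting 20 to 50 mm short of the short foot and pointing roughly at it; its ramp rises to 16 mm high at x = -25; then an upright heel block, 20 mm long, 30 mm high. Origin on the bench under the middle of its length, z up.
- heel (a point): Middle of the wedge's flat back face (60 mm wide, 30 mm high), 15 mm above the bench: the face to push, towards the wedge's +x.
- coupling: Bystander: brass hose coupling standing upright, 32 mm across, 48 mm high; origin at its base centre.
- filter: Bystander: black ribbed filter cartridge standing upright, 60 mm across, 70 mm high; origin at its base centre.
- jar: Bystander: closed screw-top jar, 56 mm across, 75 mm high; origin at its base centre.
Things that resemble listed ones, but are neither listed nor needed, are in the scene too. Of the things like the wedge, leave any that is purple; of the rest the smaller one is meant. There is more than one size of the stand; the job needs the larger.

How it is judged (in metres and radians):
On the way, in this order (a step that is already met when the one before it is completed fails the run):
1. the wedge is snug under the short foot, which bears on its ramp, and the stand is level (x of foot in the frame of wedge between -0.022 and 0.042 m and y of foot in the frame of wedge between -0.028 and 0.028 m and contact force between wedge and stand above 0.2 N and angle between stand's own z axis and vertical below 0.02 rad), for 0.2 s.
2. the fingers press the stand's shimmed corner with more than 4 N and it does not rock (all of step 1 and contact force between the fingers and stand above 4 N and horizontal distance between the grasp point and corner below 0.045 m), for 0.2 s.
At the end, for the whole second after the job is handed in: The short foot bears on the wedge's ramp (over 0.2 N, foot over the ramp's width), the stand is level within 0.02 rad (about 1.1 degrees), at most 30 mm from where it stood, wedge flat on the bench, all at rest and released (all of step 1 and distance of stand from where it was at the start of the episode below 0.03 m and linear speed of each of stand, wedge below 0.01 m/s and angle between wedge's own z axis and vertical below 0.05 rad); the robot touches nothing.
It fails at once if the wedge is lifted off the bench or tipped (height (world z) of wedge above 0.012 m or angle between wedge's own z axis and vertical above 0.25 rad).
It fails at once if the stand is lifted or tipped (height (world z) of stand above 0.015 m or angle between stand's own z axis and vertical above 0.13 rad).
It fails at once if the stand is pressed or knocked hard (over 40 N) (contact force between the fingers and stand above 40 N).
It fails at once if the coupling, filter or jar is moved more than 20 mm or knocked over (distance of any of coupling, filter, jar from where it was at the start of the episode above 0.02 m or angle between any of coupling, filter, jar's own z axis and vertical above 0.3 rad).
It also fails if it takes over 51 s, if anything falls off the work surface, if the arm or the gripper's body presses on something with over 40 N, if the wrist force passes 120 N, or if a joint passes its speed limit or range.

## Robot

A 6-joint arm with a two-finger parallel gripper is mounted at the origin on the work surface. World frame = base frame: x ahead of the robot, y to its left, z up, the work surface at z = 0. Lengths are in mm, angles in rad, forces in N, time in s.
With the tool pointing down it reaches from about 275 to 750 mm from the base axis. Payload 10.2 kg.
Tool frame: the origin (TCP) lies on the front face of the gripper's body, between the roots of the fingers; the fingertips stand 73 mm ahead of it and the grasp point (between the pads) lies 54 mm ahead of it; z points along the fingers, y is the line along which they close (so a half turn about z gives the same grasp; the last joint's range is limited). The gripper opens to 85 mm and grips with 20 to 120 N. Pads are 22 mm wide; open, the fingers measure 114 mm over their backs; the gripper's body (76 mm by 85 mm) begins 54 mm behind the grasp point. The pads swing forward as they close: fully open they stand 13 mm farther back than shut.
Start: joints at [0.887, 0.313, 1.498, -0, 1.331, -0.223], TCP at [233.462, 470.241, 303.894] pointing down, gripper open.
Joint ranges: [-2.94, 2.94], [-0.97, 2.17], [0.19, 2.56], [-1.23, 4.37], [0.02, 3.11], [-2.88, 2.88]. Speed limits (rad/s): [2.39, 2.39, 3.01, 3.14, 3.14, 3.14].

## Interface

Orientations are given as a unit quaternion [w, x, y, z].
In Python, from rig import * gives the robot as it stands.
- The arm moves only by the tool step_arm, never from a script. Its argument "plan" is a list of rows, each an object with "offset": the shift along the tool's x, y, z in cm, a list of three; "rot": the turn, a rotation vector about the tool's x, y, z in degrees, a list of three; "gripper": the finger opening in cm, from 0 to 8.54. In form: [{"offset": [x, y, z], "rot": [wx, wy, wz], "gripper": gripper}, ...]. A call has 1 to 12 rows; each row is the pose to reach, as a shift and turn from the pose commanded when the call began, along the tool's axes at that moment; what a row does not reach only later rows make up. A row lasts 1/10 s, in which the tool goes at most 50 mm and 8.59 degrees, less where a joint would pass 70% of its speed; a pose out of reach is approached as far as the arm can. A call with a gripper value outside its range is refused whole. The fingers move at their own pace and stop on an object; "squeeze" is the grip in N (left out, the last holds). Time passes only in rows, so rows that repeat a pose let the fingers close. It gives the time, the measured TCP pose, the force, the opening and the grip force at its end, in the units of the state.
- sense(): the state, without advancing time (a new reading comes with each control period).
- capture(name): name is "scene" or "top" or "wrist"; returns a dict with "color" (420x560x3 uint8, red, green, blue), "depth" (420x560 float32, mm along the optical axis (not along the pixel's ray), 0 where there is no reading), "vertical_fov" (degrees; the focal length in pixels is half the picture's height over the tangent of half this angle, whatever the lens; pixels are square), "cx", "cy" (the principal point, pixels), "rvec" (rotation vector, rad) and "tvec" (3), from world to camera coordinates, as OpenCV has them; the wrist camera has in their place "mount" (4x4, takes a point from camera to tool coordinates, whose origin is the TCP and whose axes are the flange's). Camera axes: x right, y down, z forward; pixel columns grow to the right and rows downward; lengths in mm; the calibration is good to about 2 mm. A picture is of the moment at which its call begins: read the wrist's pose just before it.
- finish_job(): hands the job in; it is judged then, once.
The state is a dict: "time_s": time; "joints": joint angles; "dq": joint speeds; "tau": joint torques, N m; "eef_pos": TCP position; "ee_rot": TCP orientation; "force": force on the tool from outside, world axes, zero at the start; "wrist_torque": the same for the moment, N m; "grip_width": opening from 0.0 (shut) to 1.0 (fully open); "grip_force": force on a finger pad.
Only numpy, scipy, OpenCV 4.12 (cv2) and the standard library are available. Lean on these libraries where they do the work, as an engineer would, in place of code of your own. Each camera call takes 0.05 s, during which the arm holds its last target. There are 200 camera calls.

## Working session

There is one attempt and no reset: what is moved stays moved. The work goes in short steps, Python scripts to look and compute and a tool call to move; the robot and the scene stay as the last step left them, time stands still between calls to the robot, and variables do not carry over. Pictures are saved under pics/ and viewed, at most 10 in all, crops included, and the job is handed in when it is done.

Besides the shell and the picture viewer there is one more tool, called after "Request:" in YAML: its name, and indented under it one key for each argument. step_arm: Moves the arm, as the interface text tells. Its arguments: {"type":"object","properties":{"plan":{"type":"array"},"squeeze":{"type":"number"}},"required":["plan"]}

```bash
mkdir -p pics; ls
cat > h.py <<'E'
from rig import *
import numpy as np, cv2
from scipy.spatial.transform import Rotation as R
def cloud(c):
    d=c["depth"]; h,w=d.shape; f=h/2/np.tan(np.radians(c["vertical_fov"])/2)
    v,u=np.mgrid[:h,:w]
    P=np.stack([(u-c["cx"])*d/f,(v-c["cy"])*d/f,d],-1)
    if "rvec" in c:
        M=cv2.Rodrigues(np.array(c["rvec"],float))[0]; W=(P-np.array(c["tvec"]).ravel())@M
    else:
        s=c["s"]; q=s["ee_rot"]; M=R.from_quat([q[1],q[2],q[3],q[0]]).as_matrix()
        m=np.array(c["mount"]); W=(P@m[:3,:3].T+m[:3,3])@M.T+np.array(s["eef_pos"])
    W[d<=0]=np.nan
    return W
def grab(n,tag):
    s=sense(); c=dict(capture(n)); c["s"]=s
    cv2.imwrite(f"pics/{tag}.png",c["color"][:,:,::-1]); W=cloud(c); np.savez(f"/tmp/{tag}.npz",W=W,color=c["color"]); return c,W
E
python3 - <<'E'
from h import *
print(sense())
for n in("scene","top"):
    c,W=grab(n,n+"0"); print({k:c[k] for k in c if k not in("color","depth","s")})
a=cv2.imread("pics/top0.png")
E
```

```text
pics
{'time_s': 0.0, 'joints': array([ 8.86629889e-01,  3.13450902e-01,  1.49846110e+00,  1.98378023e-05,
        1.33101202e+00, -2.23401246e-01]), 'dq': array([ 0.00027214, -0.00030812, -0.00058728, -0.0003366 ,  0.00121986,
       -0.00022062]), 'tau': array([ 9.51558832e-04, -4.12261248e+01, -2.59750021e+01, -1.04971639e-04,
        3.97918149e-03, -1.04037696e-05]), 'eef_pos': array([233.32813385, 470.10671187, 303.32551794]), 'ee_rot': array([-3.00472640e-04,  2.28352277e-01,  9.73578345e-01, -5.94087116e-04]), 'force': array([-0.17117362, -0.33315333,  0.22870139]), 'wrist_torque': array([-0.00261094, -0.05862884,  0.03112025]), 'grip_force': 0.0, 'grip_width': 1.0029036086733036}
{'vertical_fov': 43.249665522108494, 'cx': 292.86191231204214, 'cy': 219.0090247068436, 'rvec': array([ 2.08793605,  1.01120958, -0.45252088]), 'tvec': array([-384.3271334 , -223.71498613, 1300.11652514])}
{'vertical_fov': 51.8818112580237, 'cx': 279.20072833971903, 'cy': 213.19938508064502, 'rvec': array([ 2.1911366 , -2.12943373,  0.11975252]), 'tvec': array([  19.74023279,  589.25022419, 1004.53686145])}
```

View pics/top0.png

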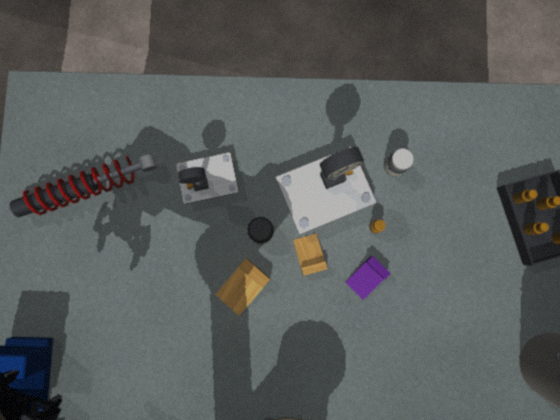

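View pics/scene0.png

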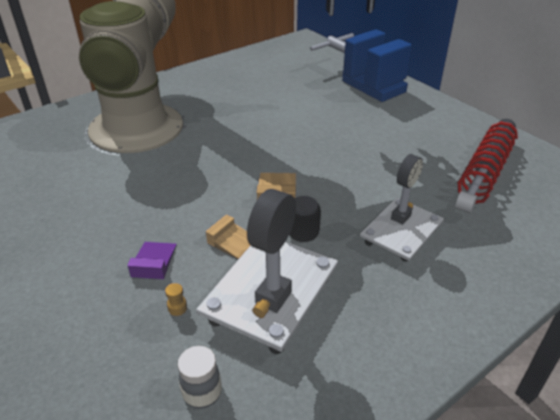

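Top view: the larger stand is centred near (325,190). The smaller orange wedge is near (310,255), with its heel toward the robot (bottom), and the nut nearest it is at (306,226). The filter is at (260,230), the coupling at (378,226) and the jar at (401,160).

Run:
```python
from h import *
z=np.load("/tmp/top0.npz");W=z["W"];C=z["color"]
Z=W[...,2]; print("bench z",np.nanmedian(Z[240:330,100:200]))
def rect(m,n):
    p=W[m][:,:2].astype(np.float32); r=cv2.minAreaRect(p); print(n,len(p),np.round(r[0],1),np.round(r[1],1),round(r[2],1),"z",np.round(np.nanmedian(Z[m]),1)); return cv2.boxPoints(r)
def box(u0,u1,v0,v1):
    m=np.zeros(Z.shape,bool); m[v0:v1,u0:u1]=1; return m
print(rect(box(270,380,145,238)&(Z>40)&(Z<50),"plate"))
hsv=cv2.cvtColor(C,cv2.COLOR_RGB2HSV)
wood=(hsv[...,0]>8)&(hsv[...,0]<25)&(hsv[...,1]>90)
w=box(290,332,233,280)&wood
print(rect(w,"wedge all")); print(rect(w&(Z>24),"heel"))
print(rect(box(210,275,255,320)&wood,"bigwedge"))
rect(box(245,275,215,245)&(Z>55),"filter");rect(box(368,388,216,238)&(Z>35),"coupling");rect(box(385,417,145,178)&(Z>60),"jar");rect(box(340,395,250,302)&(Z>8)&(hsv[...,1]>120),"purple")
for u,v in[(287,181),(306,226),(367,198)]: print("nut",np.round(np.nanmean(W[v-2:v+3,u-2:u+3].reshape(-1,3),0),1))
p=W[box(318,368,140,195)&(Z>60)]; print("gauge",np.round(np.nanmean(p,0)),np.nanmax(p[:,2]))
a=cv2.resize(C[135:290,240:420],None,fx=4,fy=3.8,interpolation=cv2.INTER_CUBIC);cv2.imwrite("pics/crop.png",a[:,:,::-1])
```

```text
bench z 0.07382272413098667
plate 4005 [618.2 -86.3] [214.5 200.8] 23.8 z 45.3
[[ 479.6294    -37.71923 ]
 [ 560.5624   -221.43428 ]
 [ 756.8285   -134.97202 ]
 [ 675.8955     48.743027]]
wedge all 926 [495.6 -39.3] [87.2 59.1] 17.6 z 11.3
[[445.10248   -24.248714 ]
 [462.9699    -80.62215  ]
 [546.0867    -54.278522 ]
 [528.21924     2.0949097]]
heel 201 [460.  -50.4] [19.  59.4] 17.3 z 29.7
[[442.02048  -24.83683 ]
 [459.74326  -81.56491 ]
 [477.9136   -75.888214]
 [460.19083  -19.160133]]
bigwedge 1540 [410.7 120.8] [ 75.5 114.8] 50.2 z 14.7
[[342.3779   128.45895 ]
 [430.6212    54.996864]
 [478.95578  113.05679 ]
 [390.7125   186.51889 ]]
filter 519 [546.7  79.5] [58.3 59.6] 46.7 z 68.5
coupling 114 [ 564.6 -201.3] [26.4 27.2] 2.5 z 47.4
jar 380 [ 720.3 -249.1] [48.3 48.7] 71.4 z 74.2
purple 659 [ 444.6 -183.2] [58.7 79.5] 47.4 z 14.1
nut [664.3  20.1  50.9]
nut [558.1 -27.7  49.3]
nut [ 628.8 -170.9   50.6]
gauge [669. -86. 200.] 249.94436081085416
```

View pics/crop.png

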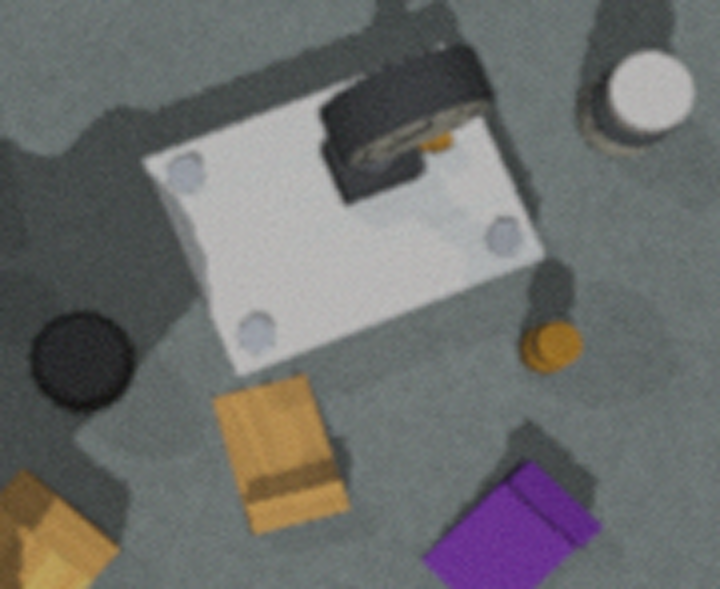

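Request:
step_arm:
  plan:
    - {"offset": [-40,-39.9,10.3],"rot": [0,0,-44],"gripper": 2}
    - {"offset": [-40,-39.9,10.3],"rot": [0,0,-44],"gripper": 2}
    - {"offset": [-40,-39.9,10.3],"rot": [0,0,-44],"gripper": 2}
    - {"offset": [-40,-39.9,10.3],"rot": [0,0,-44],"gripper": 2}
    - {"offset": [-40,-39.9,10.3],"rot": [0,0,-44],"gripper": 2}
    - {"offset": [-40,-39.9,10.3],"rot": [0,0,-44],"gripper": 2}
    - {"offset": [-40,-39.9,10.3],"rot": [0,0,-44],"gripper": 2}
    - {"offset": [-40,-39.9,10.3],"rot": [0,0,-44],"gripper": 2}
    - {"offset": [-40,-39.9,10.3],"rot": [0,0,-44],"gripper": 2}
    - {"offset": [-40,-39.9,10.3],"rot": [0,0,-44],"gripper": 2}
    - {"offset": [-40,-39.9,10.3],"rot": [0,0,-44],"gripper": 2}
    - {"offset": [-40,-39.9,10.3],"rot": [0,0,-44],"gripper": 2}

```text
time_s: 1.3
eef_pos: [410.2, -54.4, 203.0]
ee_rot: [0.0, -0.153, 0.988, 0.0]
force: [1.9, 0.8, -0.1]
grip_width: 0.236
grip_force: 0.0
```

Request:
step_arm:
  plan:
    - {"offset": [0,0,0],"rot": [0,0,0],"gripper": 2}
    - {"offset": [0,0,0],"rot": [0,0,0],"gripper": 2}

```text
time_s: 1.5
eef_pos: [409.9, -52.8, 202.9]
ee_rot: [-0.001, -0.152, 0.988, 0.0]
force: [-0.5, 0.0, 0.2]
grip_width: 0.233
grip_force: 0.0
```

Run:
```python
from h import *
c,W=grab("wrist","w1"); s=c["s"]; print(s["time_s"],s["eef_pos"],s["ee_rot"],s["grip_width"],s["force"],np.round(c["mount"],2))
c,W=grab("top","t1")
```

```text
1.5 [409.88716379 -52.82739043 202.89586786] [-5.85400005e-04 -1.51890304e-01  9.88397091e-01  4.27403882e-04] 0.23345784889674623 [-0.4644099   0.00550661  0.20005393] [[ -0.    -0.96  -0.26  66.02]
 [  1.     0.    -0.    -0.8 ]
 [  0.    -0.26   0.96 -69.32]
 [  0.     0.     0.     1.  ]]
```

View pics/w1.png

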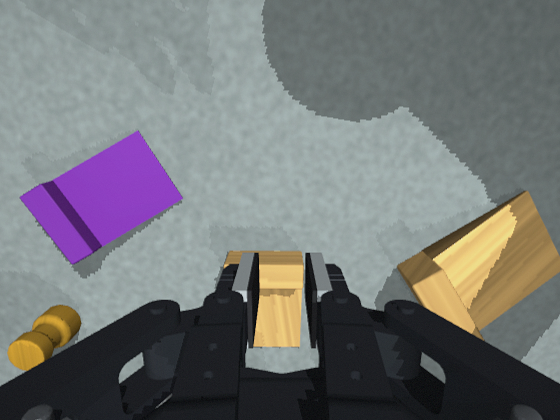

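The wrist view shows the heel of the wedge centred between the fingers near (264,270), with the ramp running away beneath them. The purple wedge and the big wedge are off to the sides.

Run:
```python
from h import *
z=np.load("/tmp/w1.npz");W=z["W"];C=z["color"];Z=W[...,2]
hsv=cv2.cvtColor(C,cv2.COLOR_RGB2HSV)
m=np.zeros(Z.shape,bool);m[240:350,215:310]=1
m&=(hsv[...,0]>8)&(hsv[...,0]<25)&(hsv[...,1]>90)&(Z>-3)&(Z<40)
h=m&(Z>27);p=W[h][:,:2].astype(np.float32);r=cv2.minAreaRect(p);print("heel",r,np.nanmedian(Z[h]),cv2.boxPoints(r))
# top0: nuts by blue-grey colour on plate
z=np.load("/tmp/top0.npz");W=z["W"];C=z["color"].astype(float);Z=W[...,2]
for u,v in[(286.5,180.3),(304.5,222.4),(366,197.4)]:
    u,v=int(round(u)),int(round(v));print("nut",np.round(np.nanmedian(W[v-2:v+3,u-2:u+3].reshape(-1,3),0),1))
m=np.zeros(Z.shape,bool);m[145:238,270:380]=1;m&=(Z>42)&(Z<54)
k=cv2.morphologyEx(m.astype(np.uint8),cv2.MORPH_OPEN,np.ones((7,7)))
n,l,st,_=cv2.connectedComponentsWithStats(k);i=1+np.argmax(st[1:,4]);p=W[l==i][:,:2].astype(np.float32)
r=cv2.minAreaRect(p);print("plate",r);print(cv2.boxPoints(r))
```

```text
heel ((462.98980712890625, -51.47334671020508), (20.586132049560547, 59.04570388793945), 15.70339584350586) 29.305918716221427 [[445.09036  -25.83831 ]
 [461.0715   -82.680176]
 [480.88925  -77.10838 ]
 [464.9081   -20.266518]]
nut [666.7  22.5  51.5]
nut [567.2 -22.6  51.4]
nut [ 630.9 -168.4   51.2]
plate ((615.3648071289062, -87.3428955078125), (78.8468246459961, 197.1309051513672), 22.174776077270508)
[[ 541.65546   -10.94736 ]
 [ 616.05914  -193.49783 ]
 [ 689.07416  -163.73843 ]
 [ 614.6705     18.812042]]
```

Request:
step_arm:
  plan:
    - {"offset": [0,-1.3,3],"rot": [0,0,0],"gripper": 2}
    - {"offset": [0,-1.3,6],"rot": [0,0,0],"gripper": 2}
    - {"offset": [0,-1.3,9],"rot": [0,0,0],"gripper": 2}
    - {"offset": [0,-1.3,11],"rot": [0,0,0],"gripper": 2}
    - {"offset": [0,-1.3,12.2],"rot": [0,0,0],"gripper": 2}
    - {"offset": [0,-1.3,12.2],"rot": [0,0,0],"gripper": 2}
    - {"offset": [0,-1.3,12.2],"rot": [0,0,0],"gripper": 2}

```text
time_s: 2.3
eef_pos: [414.2, -63.9, 81.9]
ee_rot: [0.0, -0.154, 0.988, -0.0]
force: [0.2, -0.2, 0.6]
grip_width: 0.23
grip_force: 0.0
```

Request:
step_arm:
  plan:
    - {"offset": [-0.6,0,0],"rot": [0,0,0],"gripper": 2}
    - {"offset": [-1.2,0,0],"rot": [0,0,0],"gripper": 2}
    - {"offset": [-1.8,0,0],"rot": [0,0,0],"gripper": 2}
    - {"offset": [-2.2,0,0],"rot": [0,0,0],"gripper": 2}
    - {"offset": [-2.5,0,0],"rot": [0,0,0],"gripper": 2}
    - {"offset": [-2.5,0,0],"rot": [0,0,0],"gripper": 2}
    - {"offset": [-2.5,0,0],"rot": [0,0,0],"gripper": 2}

```text
time_s: 3.0
eef_pos: [437.7, -57.0, 81.3]
ee_rot: [-0.0, -0.153, 0.988, 0.0]
force: [-0.4, -0.4, -0.9]
grip_width: 0.237
grip_force: 0.0
```

Run:
```python
from h import *
s=sense();print(s["eef_pos"],s["force"],s["time_s"])
```

```text
[437.7476748  -57.03728666  81.30645684] [-0.41088714 -0.44384329 -0.85739878] 3.0
```

Request:
step_arm:
  plan:
    - {"offset": [-0.4,0,0],"rot": [0,0,0],"gripper": 2}
    - {"offset": [-0.8,0,0],"rot": [0,0,0],"gripper": 2}
    - {"offset": [-1.2,0,0],"rot": [0,0,0],"gripper": 2}
    - {"offset": [-1.6,0,0],"rot": [0,0,0],"gripper": 2}
    - {"offset": [-2.0,0,0],"rot": [0,0,0],"gripper": 2}
    - {"offset": [-2.4,0,0],"rot": [0,0,0],"gripper": 2}
    - {"offset": [-2.8,0,0],"rot": [0,0,0],"gripper": 2}
    - {"offset": [-3.2,0,0],"rot": [0,0,0],"gripper": 2}
    - {"offset": [-3.6,0,0],"rot": [0,0,0],"gripper": 2}
    - {"offset": [-4.0,0,0],"rot": [0,0,0],"gripper": 2}
    - {"offset": [-4.3,0,0],"rot": [0,0,0],"gripper": 2}
    - {"offset": [-4.5,0,0],"rot": [0,0,0],"gripper": 2}

```text
time_s: 4.2
eef_pos: [481.0, -43.4, 81.3]
ee_rot: [0.0, -0.153, 0.988, -0.0]
force: [-2.6, -0.5, 1.4]
grip_width: 0.235
grip_force: 0.8
```

```bash
cat > look.py <<'E'
from h import *
import sys
t=sys.argv[1]
c,W=grab("wrist","w"+t);s=c["s"];print(s["time_s"],s["eef_pos"],s["force"])
C=c["color"];Z=W[...,2];hsv=cv2.cvtColor(C,cv2.COLOR_RGB2HSV)
m=(hsv[...,0]>8)&(hsv[...,0]<25)&(hsv[...,1]>90)&(Z>27)&(Z<34)&(np.hypot(W[...,0]-s["eef_pos"][0]-20,W[...,1]-s["eef_pos"][1])<60)
if m.sum()>20: print("heel",m.sum(),cv2.minAreaRect(W[m][:,:2].astype(np.float32)))
c,W=grab("top","t"+t)
a=np.hstack([cv2.resize(c["color"][135:290,250:410],(400,388),interpolation=cv2.INTER_CUBIC),cv2.resize(C,(400,388))]);cv2.imwrite(f"pics/b{t}.png",a[:,:,::-1])
E
python3 look.py 2
```

```text
4.2 [480.99751779 -43.36715032  81.34700477] [-2.6241318  -0.53025963  1.37939013]
heel 2793 ((501.0462951660156, -38.01611328125), (22.570274353027344, 29.466032028198242), 17.377262115478516)
```

View pics/b2.png

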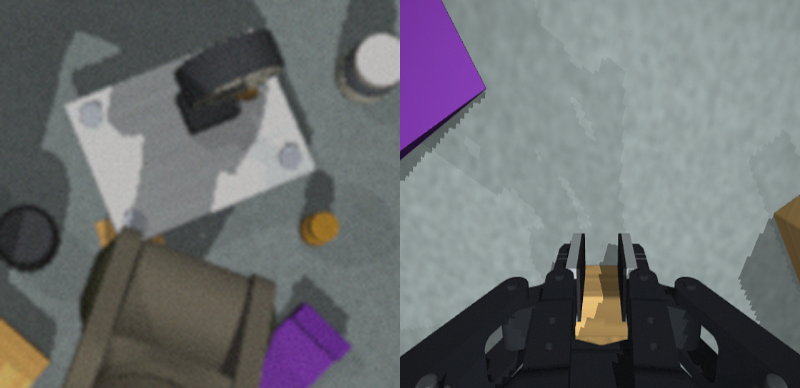

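The wedge's thin edge is now under the plate beside the short-foot nut (left half, near (120,232)). The fingers sit centred on the heel, and about 14 mm remains. I'll advance gently and watch the force.

Request:
step_arm:
  plan:
    - {"offset": [-0.2,0,0],"rot": [0,0,0],"gripper": 2}
    - {"offset": [-0.4,0,0],"rot": [0,0,0],"gripper": 2}
    - {"offset": [-0.6,0,0],"rot": [0,0,0],"gripper": 2}
    - {"offset": [-0.8,0,0],"rot": [0,0,0],"gripper": 2}
    - {"offset": [-0.8,0,0],"rot": [0,0,0],"gripper": 2}

```text
time_s: 4.8
eef_pos: [488.6, -41.0, 81.4]
ee_rot: [0.0, -0.153, 0.988, -0.0]
force: [-0.1, 0.3, 0.3]
grip_width: 0.234
grip_force: 0.0
```

Request:
step_arm:
  plan:
    - {"offset": [-0.1,0,0],"rot": [0,0,0],"gripper": 2}
    - {"offset": [-0.2,0,0],"rot": [0,0,0],"gripper": 2}
    - {"offset": [-0.3,0,0],"rot": [0,0,0],"gripper": 2}
    - {"offset": [-0.3,0,0],"rot": [0,0,0],"gripper": 2}

```text
time_s: 5.2
eef_pos: [491.4, -40.1, 81.4]
ee_rot: [0.0, -0.153, 0.988, -0.0]
force: [0.4, 0.1, 0.2]
grip_width: 0.231
grip_force: 0.0
```

Request:
step_arm:
  plan:
    - {"offset": [-0.1,0,0],"rot": [0,0,0],"gripper": 2}
    - {"offset": [-0.2,0,0],"rot": [0,0,0],"gripper": 2}

```text
time_s: 5.4
eef_pos: [493.2, -39.5, 81.4]
ee_rot: [-0.0, -0.153, 0.988, 0.0]
force: [-1.1, -0.1, -0.1]
grip_width: 0.233
grip_force: 0.7
```

Request:
step_arm:
  plan:
    - {"offset": [-0.1,0,0],"rot": [0,0,0],"gripper": 2}
    - {"offset": [-0.15,0,0],"rot": [0,0,0],"gripper": 2}

```text
time_s: 5.6
eef_pos: [494.3, -39.1, 81.4]
ee_rot: [-0.001, -0.153, 0.988, 0.0]
force: [-5.6, -2.4, 4.2]
grip_width: 0.236
grip_force: 2.8
```

Request:
step_arm:
  plan:
    - {"offset": [-0.1,0,0],"rot": [0,0,0],"gripper": 2}

```text
time_s: 5.7
eef_pos: [495.0, -38.8, 81.4]
ee_rot: [-0.001, -0.153, 0.988, 0.0]
force: [-7.8, -3.1, 5.2]
grip_width: 0.232
grip_force: 4.2
```

Request:
step_arm:
  plan:
    - {"offset": [0,0,0],"rot": [0,0,0],"gripper": 2}
    - {"offset": [0,0,0],"rot": [0,0,0],"gripper": 2}

```text
time_s: 5.9
eef_pos: [495.0, -38.8, 81.4]
ee_rot: [-0.001, -0.153, 0.988, 0.0]
force: [-5.7, -2.0, 5.3]
grip_width: 0.232
grip_force: 3.1
```

Request:
step_arm:
  plan:
    - {"offset": [0.3,0,0],"rot": [0,0,0],"gripper": 2}
    - {"offset": [1,0,0],"rot": [0,0,0],"gripper": 2}
    - {"offset": [3,0,0],"rot": [0,0,0],"gripper": 2}
    - {"offset": [5,0,-2],"rot": [0,0,0],"gripper": 1}
    - {"offset": [6,0,-6],"rot": [0,0,0],"gripper": 0}
    - {"offset": [8,0,-10],"rot": [0,0,0],"gripper": 0}
    - {"offset": [12,0,-14],"rot": [0,0,0],"gripper": 0}
    - {"offset": [16,0,-14],"rot": [0,0,0],"gripper": 0}
    - {"offset": [16,0,-14],"rot": [0,0,0],"gripper": 0}
    - {"offset": [16,0,-14],"rot": [0,0,0],"gripper": 0}

```text
time_s: 6.9
eef_pos: [342.7, -87.4, 221.6]
ee_rot: [0.001, -0.152, 0.988, -0.0]
force: [0.9, -0.1, 1.0]
grip_width: 0.002
grip_force: 0.0
```

```bash
python3 look.py 3
python3 - <<'E'
from h import *
D={}
for t in("top0","t3"):
    z=np.load(f"/tmp/{t}.npz");W=z["W"];Z=W[...,2]
    out=[]
    for v,u in[(175,292),(210,310),(205,350),(190,300),(215,325)]:
        out.append(np.round(np.nanmedian(Z[v-3:v+4,u-3:u+4]),1))
    for u,v in[(286.5,180.3),(304.5,222.4),(366,197.4)]:
        u,v=int(round(u)),int(round(v));out.append(np.round(np.nanmedian(W[v-2:v+3,u-2:u+3].reshape(-1,3),0),1))
    print(t,out)
    m=np.zeros(Z.shape,bool);m[145:235,270:380]=1;m&=(Z>41)&(Z<48.5);p=W[m];A=np.c_[p[:,:2]-[610,-80],np.ones(len(p))]
    print(np.linalg.lstsq(A,p[:,2],rcond=None)[0])
E
```

```text
6.9 [342.68555016 -87.40573538 221.64234775] [ 0.86741497 -0.12622154  1.04368558]
top0 [np.float64(45.2), np.float64(46.1), np.float64(45.2), np.float64(44.8), np.float64(44.7), array([666.7,  22.5,  51.5]), array([567.2, -22.6,  51.4]), array([ 630.9, -168.4,   51.2])]
[-4.90871167e-05 -1.15005684e-03  4.52063234e+01]
t3 [np.float64(45.2), np.float64(45.6), np.float64(44.9), np.float64(45.2), np.float64(45.2), array([666.6,  22.6,  51.3]), array([567.3, -22.5,  52.3]), array([ 631. , -168.4,   51.4])]
[-1.43594000e-03 -1.51380047e-04  4.52552072e+01]
```

View pics/b3.png

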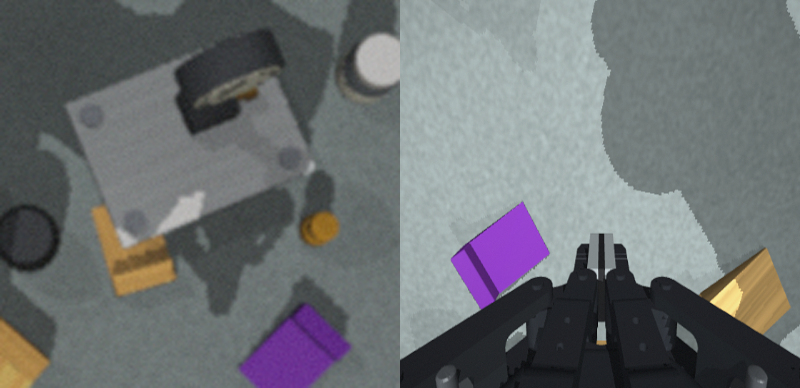

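The wedge is under the nut corner ((133,222) in the left half), with its width centred on the foot. The stand has not moved and is level. Next is the press.

Request:
step_arm:
  plan:
    - {"offset": [-5,-0.1,0],"rot": [0,0,0],"gripper": 0}
    - {"offset": [-10,-0.2,1],"rot": [0,0,0],"gripper": 0}
    - {"offset": [-14,-0.3,3],"rot": [0,0,0],"gripper": 0}
    - {"offset": [-18,-0.4,5],"rot": [0,0,0],"gripper": 0}
    - {"offset": [-21,-0.5,6],"rot": [0,0,0],"gripper": 0}
    - {"offset": [-23.1,-0.5,7],"rot": [0,0,0],"gripper": 0}
    - {"offset": [-23.1,-0.5,7],"rot": [0,0,0],"gripper": 0}
    - {"offset": [-23.1,-0.5,7],"rot": [0,0,0],"gripper": 0}

```text
time_s: 7.8
eef_pos: [564.7, -21.3, 150.2]
ee_rot: [-0.001, -0.154, 0.988, 0.0]
force: [0.0, -0.1, -0.0]
grip_width: -0.0
grip_force: 0.0
```

Request:
step_arm:
  plan:
    - {"offset": [0,0,0.5],"rot": [0,0,0],"gripper": 0}
    - {"offset": [0,0,1],"rot": [0,0,0],"gripper": 0}
    - {"offset": [0,0,1.5],"rot": [0,0,0],"gripper": 0}
    - {"offset": [0,0,2.0],"rot": [0,0,0],"gripper": 0}
    - {"offset": [0,0,2.0],"rot": [0,0,0],"gripper": 0}
    - {"offset": [0,0,2.0],"rot": [0,0,0],"gripper": 0}

```text
time_s: 8.4
eef_pos: [564.7, -22.1, 131.4]
ee_rot: [-0.0, -0.153, 0.988, 0.0]
force: [-0.5, 0.0, 0.5]
grip_width: 0.001
grip_force: 0.0
```

Request:
step_arm:
  plan:
    - {"offset": [0,0,0.2],"rot": [0,0,0],"gripper": 0}
    - {"offset": [0,0,0.4],"rot": [0,0,0],"gripper": 0}

```text
time_s: 8.6
eef_pos: [564.8, -22.1, 127.4]
ee_rot: [0.0, -0.153, 0.988, -0.0]
force: [-0.3, 0.3, -0.8]
grip_width: 0.0
grip_force: 0.0
```

Request:
step_arm:
  plan:
    - {"offset": [0,0,0.1],"rot": [0,0,0],"gripper": 0}

```text
time_s: 8.7
eef_pos: [564.6, -22.1, 126.2]
ee_rot: [-0.0, -0.153, 0.988, 0.0]
force: [-0.8, 0.7, 0.2]
grip_width: 0.001
grip_force: 0.0
```

Request:
step_arm:
  plan:
    - {"offset": [0,0,0.1],"rot": [0,0,0],"gripper": 0}

```text
time_s: 8.8
eef_pos: [564.7, -22.1, 125.3]
ee_rot: [0.0, -0.153, 0.988, -0.0]
force: [0.5, -0.4, 0.3]
grip_width: -0.001
grip_force: 0.0
```

Request:
step_arm:
  plan:
    - {"offset": [0,0,0.05],"rot": [0,0,0],"gripper": 0}

```text
time_s: 8.9
eef_pos: [564.7, -22.1, 124.8]
ee_rot: [-0.0, -0.153, 0.988, 0.0]
force: [-0.5, -0.4, -0.3]
grip_width: 0.001
grip_force: 0.0
```

Request:
step_arm:
  plan:
    - {"offset": [0,0,0.05],"rot": [0,0,0],"gripper": 0}

```text
time_s: 9.0
eef_pos: [564.7, -22.1, 124.3]
ee_rot: [-0.0, -0.153, 0.988, 0.0]
force: [-0.6, -0.1, 2.2]
grip_width: -0.001
grip_force: 1.3
```

Contact. A touch more pressure.

Request:
step_arm:
  plan:
    - {"offset": [0,0,0.05],"rot": [0,0,0],"gripper": 0}
    - {"offset": [0,0,0.05],"rot": [0,0,0],"gripper": 0}

```text
time_s: 9.2
eef_pos: [564.7, -22.1, 124.3]
ee_rot: [0.0, -0.153, 0.988, -0.0]
force: [-2.1, -0.0, 5.3]
grip_width: 0.0
grip_force: 2.2
```

Request:
step_arm:
  plan:
    - {"offset": [0,0,0.05],"rot": [0,0,0],"gripper": 0}
    - {"offset": [0,0,0.05],"rot": [0,0,0],"gripper": 0}
    - {"offset": [0,0,0.05],"rot": [0,0,0],"gripper": 0}

```text
time_s: 9.5
eef_pos: [564.7, -22.1, 124.1]
ee_rot: [0.0, -0.153, 0.988, -0.0]
force: [-4.2, 0.2, 9.4]
grip_width: -0.0
grip_force: 4.4
```

Request:
step_arm:
  plan:
    - {"offset": [0,0,0],"rot": [0,0,0],"gripper": 0}
    - {"offset": [0,0,0],"rot": [0,0,0],"gripper": 0}
    - {"offset": [0,0,0],"rot": [0,0,0],"gripper": 0}

```text
time_s: 9.8
eef_pos: [564.7, -22.1, 124.2]
ee_rot: [0.0, -0.153, 0.988, -0.0]
force: [-3.8, 0.6, 8.4]
grip_width: 0.002
grip_force: 4.4
```

Request:
step_arm:
  plan:
    - {"offset": [0,0,-0.1],"rot": [0,0,0],"gripper": 0}
    - {"offset": [0,0,-0.5],"rot": [0,0,0],"gripper": 0}
    - {"offset": [0,0,-2],"rot": [0,0,0],"gripper": 0}
    - {"offset": [3,0,-5],"rot": [0,0,0],"gripper": 0}
    - {"offset": [7,0,-8],"rot": [0,0,0],"gripper": 0}
    - {"offset": [12,0,-10],"rot": [0,0,0],"gripper": 0}
    - {"offset": [16,0,-10],"rot": [0,0,0],"gripper": 0}
    - {"offset": [20,0,-10],"rot": [0,0,0],"gripper": 0}
    - {"offset": [22,0,-10],"rot": [0,0,0],"gripper": 0}
    - {"offset": [22,0,-10],"rot": [0,0,0],"gripper": 0}
    - {"offset": [22,0,-10],"rot": [0,0,0],"gripper": 0}

```text
time_s: 10.9
eef_pos: [355.3, -88.8, 223.7]
ee_rot: [0.001, -0.153, 0.988, -0.0]
force: [0.3, -0.2, 0.4]
grip_width: 0.002
grip_force: 0.0
```

```bash
python3 look.py 4
python3 - <<'E'
from h import *
for t in("t3","t4"):
    z=np.load(f"/tmp/{t}.npz");W=z["W"];Z=W[...,2]
    print(t,[np.round(np.nanmedian(W[v-2:v+3,u-2:u+3].reshape(-1,3),0),1) for u,v in[(286,180),(304,222),(366,197)]])
    hsv=cv2.cvtColor(z["color"],cv2.COLOR_RGB2HSV);m=(hsv[...,0]>8)&(hsv[...,0]<25)&(hsv[...,1]>90)&(Z>25)&(Z<34);k=np.zeros_like(m);k[225:270,280:330]=1
    print(cv2.minAreaRect(W[m&k][:,:2].astype(np.float32)))
E
```

```text
10.9 [355.33951693 -88.81546418 223.74290476] [ 0.34821364 -0.18381452  0.35203425]
t3 [array([666.6,  22.6,  51.3]), array([567.3, -22.5,  52.3]), array([ 631. , -168.4,   51.4])]
((513.2666015625, -32.22125244140625), (56.03665542602539, 42.587120056152344), 77.01815795898438)
t4 [array([666.9,  22.5,  50.4]), array([567.2, -22.5,  51.9]), array([ 631. , -168.4,   51. ])]
((512.750732421875, -33.44195556640625), (19.384504318237305, 59.65328598022461), 17.637588500976562)
```

View pics/b4.png

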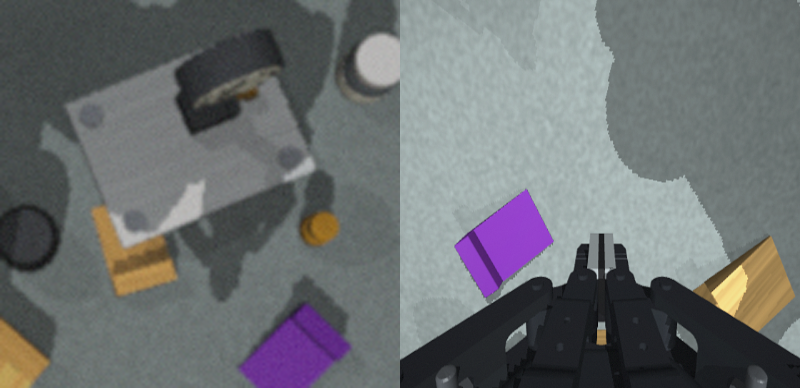

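The stand and wedge are unchanged after the press: the nut is still at (133,222) in the left half, over the wedge. The arm is clear.

```bash
python3 -c "
from h import *
print(finish_job())"
```

```text
the job is handed in; nothing more can be done
None
```

I pushed the wedge snug under the short foot and pressed the nut with about 8–9 N. By the last picture the stand had neither rocked nor moved; the arm is clear and the job is handed in, with no verdict returned.

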